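# Stir the heating beads and hold the tube carrier level over them

### The job

Get the bead bath ready: take the stirring rod from its stand, stir the beads all the way round in the steel dish with it without spilling any, and stand the rod in the empty glass beaker. Then pick up the lopsided tube carrier by the balance point on its bar and finish still holding it: level and steady, touching nothing else, the tube block centred over the dish with its underside about 60 mm above the rim. Leave the other things on the bench where they are.

Things in the scene. Friction and masses are not known exactly. Their poses are not given: they have to be found in the camera images.
- dish_rim (a point): centre of the mouth of the round steel dish that holds the beads, at rim height, z up. The dish is fixed on a white square hot plate (165 mm square, 45 mm high, knobs on the side facing the robot). Rim 100 mm above the bench, 136 mm across outside, inner radius about 62 mm, wall 4 mm; the inner floor is 50 mm below the rim
- bead0_center (a point): centre of one of eight loose round white ceramic beads, 22 mm across, 14 g, lying in a single layer on the dish's floor (one of the outer seven, numbered 0 to 6 round the ring)
- bead1_center (a point): centre of one of eight loose round white ceramic beads, 22 mm across, 14 g, lying in a single layer on the dish's floor (one of the outer seven, numbered 0 to 6 round the ring)
- bead2_center (a point): centre of one of eight loose round white ceramic beads, 22 mm across, 14 g, lying in a single layer on the dish's floor (one of the outer seven, numbered 0 to 6 round the ring)
- bead3_center (a point): centre of one of eight loose round white ceramic beads, 22 mm across, 14 g, lying in a single layer on the dish's floor (one of the outer seven, numbered 0 to 6 round the ring)
- bead4_center (a point): centre of one of eight loose round white ceramic beads, 22 mm across, 14 g, lying in a single layer on the dish's floor (one of the outer seven, numbered 0 to 6 round the ring)
- bead5_center (a point): centre of one of eight loose round white ceramic beads, 22 mm across, 14 g, lying in a single layer on the dish's floor (one of the outer seven, numbered 0 to 6 round the ring)
- bead6_center (a point): centre of one of eight loose round white ceramic beads, 22 mm across, 14 g, lying in a single layer on the dish's floor (one of the outer seven, numbered 0 to 6 round the ring)
- bead7_center (a point): centre of one of eight loose round white ceramic beads, 22 mm across, 14 g, lying in a single layer on the dish's floor (middle of the layer)
- rod_grip (a point): middle of the white plastic handle of the stirring rod (handle 18 mm across, 60 mm long; its top end is 30 mm above this point). The rod is straight and round, 190 mm long and weighs about 80 g; its steel shaft is 10 mm across. z runs along the rod, from the tip to the handle. It starts upright in the stand, loose
- rod_tip (a point): bottom end of the rod's steel shaft, 160 mm below rod_grip along the rod; in the stand it is 10 mm above the bench
- rod: the loose stirring rod; origin at its bottom end, z along it towards the handle
- stand: fixed grey block, 80 x 80 x 60 mm, with one upright hole 12.5 mm wide and 50 mm deep in the middle of its top, in which the rod stands; origin at the centre of its underside. Stand and beaker may change places
- beaker_in (a point): centre of the inner floor of the empty glass beaker, a few mm above the bench. The beaker is fixed, 105 mm tall, rim 84 mm across, wall 3 mm. A rod let go in it leans on the rim, which is fine
- beaker: the fixed beaker; origin at the centre of its underside
- carrier_balance (a point): balance point of the loose tube carrier, mid-height in its bar, 42 mm above the bench at the start. x runs along the bar towards the block, z up. Aluminium bar 18 mm wide (y), 16 mm high, from x = 33 to -157 mm. Block at the +x end: 40 x 40 x 46 mm, centre at x = 53 mm, four white caps 10 mm proud on top. Thin leg, 10 mm across, under the bar at x = -150 mm. 0.3 to 0.5 kg
- carrier_block (a point): centre of the underside of the carrier's tube block, 53 mm along the bar from the balance point and 42 mm lower; same axes
- carrier: the loose tube carrier; origin under its balance point at bench level, x along the bar towards the block, z up
- dish: the fixed hot plate with the dish; origin at the centre of the hot plate's underside, on the bench below the dish's centre
- vial: bystander, to be left alone: small screw-cap vial, 32 mm across, 65 mm tall; origin at its underside
- jar: bystander, to be left alone: amber glass jar with a cap, 56 mm across, 85 mm tall; origin at its underside
- petri: bystander, to be left alone: closed clear petri dish, 92 mm across, 20 mm high; origin at its underside
- pipette: bystander, to be left alone: hand pipette lying on the bench, about 220 mm long, 30 mm high; origin at its underside
There are look-alikes about, which are no part of the job. Leave any black or turquoise look-alike of the stand alone.

How it is judged (in metres and radians):
On the way, in this order (a step that is already met when the one before it is completed fails the run):
1. the held rod's tip is down among the beads in the dish (horizontal distance between rod_tip and dish_rim below 0.062 m and z of rod_tip in the frame of dish_rim below -0.025 m and contact force between the fingers and rod above 0.5 N), for 0.05 s.
2. stirred right round: held rod still in the dish, at least one bead of each pair (0/1, 2/3, 4/5, 6/7) 15 mm or more from its start (all of step 1 and distance of any of bead0_center, bead1_center from where it was at the start of the episode above 0.015 m and distance of any of bead2_center, bead3_center from where it was at the start of the episode above 0.015 m and distance of any of bead4_center, bead5_center from where it was at the start of the episode above 0.015 m and distance of any of bead6_center, bead7_center from where it was at the start of the episode above 0.015 m).
3. the rod stands in the beaker, let go, while the carrier is still on the bench (horizontal distance between rod_tip and beaker_in below 0.042 m and z of rod_tip in the frame of beaker_in below 0.03 m and contact force between the fingers and rod below 0.1 N and height (world z) of carrier_balance below 0.06 m), for 0.2 s.
4. the carrier is off the bench, gripped at its balance point (contact force between the fingers and carrier above 1 N and x of the grasp point in the frame of carrier_balance between -0.018 and 0.018 m and height (world z) of carrier_balance above 0.09 m), for 0.2 s.
At the end, for the whole second after the job is handed in: Held within 18 mm of the balance point, level to 0.1 rad, still, touching no dish, beaker, stand or rod; block within 25 mm of the dish centre, underside 30 to 90 mm above the rim. Rod let go in the beaker, tip under 30 mm above its floor. All beads in the dish, below the rim (contact force between the fingers and carrier above 1 N and x of the grasp point in the frame of carrier_balance between -0.018 and 0.018 m and horizontal distance between carrier_block and dish_rim below 0.025 m and z of carrier_block in the frame of dish_rim between 0.03 and 0.09 m and angle between carrier_balance's own z axis and vertical below 0.1 rad and linear speed of carrier below 0.03 m/s and angular speed of carrier below 0.15 rad/s and contact force between carrier and dish below 0.1 N and contact force between carrier and beaker below 0.1 N and contact force between carrier and stand below 0.1 N and contact force between each of carrier, the fingers and rod below 0.1 N and horizontal distance between rod_tip and beaker_in below 0.042 m and z of rod_tip in the frame of beaker_in below 0.03 m and horizontal distance between each of bead0_center, bead1_center, bead2_center, bead3_center, bead4_center, bead5_center, bead6_center, bead7_center and dish_rim below 0.066 m and z of each of bead0_center, bead1_center, bead2_center, bead3_center, bead4_center, bead5_center, bead6_center, bead7_center in the frame of dish_rim below 0 m); the arm keeps its last pose, push and grip.
It fails at once if a bystander (vial, jar, petri dish, pipette) is moved by more than 30 mm (distance of any of vial, jar, petri, pipette from where it was at the start of the episode above 0.03 m).
It also fails if it takes over 72 s, if anything falls off the work surface, if the arm or the gripper's body presses on something with over 40 N, if the wrist force passes 120 N, or if a joint passes its speed limit or range.

### The arm

A 6-joint arm with a two-finger parallel gripper is mounted at the origin on the work surface. World frame = base frame: x ahead of the robot, y to its left, z up, the work surface at z = 0. Lengths are in mm, angles in rad, forces in N, time in s.
With the tool pointing down it reaches from about 275 to 1000 mm from the base axis. Payload 8.4 kg.
Tool frame: the origin (TCP) lies midway between the tips of the shut fingers; the grasp point (between the pads) lies 19 mm behind it; z points along the fingers, y is the line along which they close (so a half turn about z gives the same grasp; the last joint's range is limited). The gripper opens to 85 mm and grips with 20 to 120 N. Pads are 22 mm wide; open, the fingers measure 114 mm over their backs; the gripper's body (76 mm by 85 mm) begins 54 mm behind the grasp point. The pads swing forward as they close: fully open they stand 13 mm farther back than shut.
Start: joints at [-1.115, 0.353, 1.633, -0, 1.155, -0.002], TCP at [276.234, -560.645, 231.281] pointing down, gripper open.
Joint ranges: [-2.63, 2.63], [-0.92, 2.1], [0.06, 2.66], [-1.3, 4.44], [0, 2.69], [-3.02, 3.02]. Speed limits (rad/s): [2.22, 2.22, 2.79, 3.14, 3.14, 3.14].

### API

Orientations are given as [roll, pitch, yaw] about the fixed x, y, z axes, in that order (R = Rz(yaw) Ry(pitch) Rx(roll)).
In Python, from rig import r, imaging gives the robot as it stands. The module is installed in compiled form; this text tells all that it offers.
- The arm moves only by the tool arm_command, never from a script. Its argument "deltas" is a list of rows, each an object of numbers: "hand": the finger opening in mm, from 0 to 85.4; "tx", "ty", "tz": the shift along the tool's x, y, z in mm; "wx", "wy", "wz": the turn, a rotation vector about the tool's x, y, z in rad. A call has 1 to 8 rows; each row shifts and turns the commanded pose from where the row before left it, along the tool's axes as they then stand; what a row does not reach is not made up. A row lasts 1/8 s, in which the tool goes at most 62.5 mm and 10.7 degrees, less where a joint would pass 70% of its speed; a pose out of reach is approached as far as the arm can. A call with a gripper value outside its range is refused whole. The fingers move at their own pace and stop on an object; "squeeze" is the grip in N (left out, the last holds). Time passes only in rows, so rows that do not move let the fingers close. It gives the time, the measured TCP pose, the force, the opening and the grip force at its end, in the units of the state.
- r.sense(): the state, without advancing time (a new reading comes with each control period).
- imaging.grab_frame(name): name is "scene" or "top"; returns a dict with "image" (420x560x3 uint8, red, green, blue), "mtx" (3x3 intrinsics, pixels), "D" ([k1, k2, p1, p2, k3] as OpenCV has them; the pictures are not rectified), "world_to_cam" (4x4, takes a point from world to camera coordinates). Camera axes: x right, y up, looking along -z (the intrinsics and any distortion apply to the point x, -y, -z); pixel columns grow to the right and rows downward; lengths in mm; the calibration is good to about 2 mm. A picture is of the moment at which its call begins. There is no depth.
- r.sign_off(): hands the job in; it is judged then, once.
The state is a dict: "clock": time; "qpos": joint angles; "qvel": joint speeds; "joint_efforts": joint torques, N m; "eef_pos": TCP position; "tcp_rot": TCP orientation; "contact_force": force on the tool from outside, world axes, zero at the start; "wrist_torque": the same for the moment, N m; "opening": opening from 0.0 (shut) to 1.0 (fully open); "grasp_force": force on a finger pad.
Only numpy, scipy, OpenCV 4.12 (cv2) and the standard library are available. Lean on these libraries where they do the work, as an engineer would, in place of code of your own. Each camera call takes 0.05 s, during which the arm holds its last target. There are 200 camera calls.

## Working session

There is one attempt and no reset: what is moved stays moved. The work goes in short steps, Python scripts to look and compute and a tool call to move; the robot and the scene stay as the last step left them, time stands still between calls to the robot, and variables do not carry over. Pictures are saved under pics/ and viewed, at most 10 in all, crops included, and the job is handed in when it is done.

Besides the shell and the picture viewer there is one more tool, called after ">>>" as a command line: name --argument value ..., lists and objects as JSON in quotes. arm_command: Moves the arm, as the interface text tells. Its arguments: {"type":"object","properties":{"deltas":{"type":"array"},"squeeze":{"type":"number"}},"required":["deltas"]}

```bash
mkdir -p pics; cat > h.py <<'E'
import numpy as np, cv2, pickle
from rig import r, imaging
def grab(n,save=None):
    f=imaging.grab_frame(n)
    if save: cv2.imwrite(f'pics/{save}.png',f['image'][:,:,::-1]); pickle.dump(f,open(f'pics/{save}.pkl','wb'))
    return f
def load(s): return pickle.load(open(f'pics/{s}.pkl','rb'))
def ray(f,uv):
    u=cv2.undistortPoints(np.array([[uv]],float),np.array(f['mtx'],float),np.array(f['D'],float))[0,0]
    T=np.array(f['world_to_cam']);R=T[:3,:3]
    return -R.T@T[:3,3], R.T@np.array([u[0],-u[1],-1])
def atz(f,uv,z):
    o,d=ray(f,uv); return o+d*(z-o[2])/d[2]
def proj(f,P):
    T=np.array(f['world_to_cam']);p=np.atleast_2d(P)@T[:3,:3].T+T[:3,3]
    p=p*[1,-1,-1]
    return cv2.projectPoints(p,np.zeros(3),np.zeros(3),np.array(f['mtx'],float),np.array(f['D'],float))[0][:,0]
E
python3 - <<'E'
from h import *
for n in('scene','top'):
    f=grab(n,n+'0'); T=np.array(f['world_to_cam']); print(n,-T[:3,:3].T@T[:3,3],f['mtx'],f['D'])
print(r.sense())
E
```

```text
scene [1352.26983445  430.82827696  908.57759843] [[431.01275364   0.         277.64365551]
 [  0.         431.01275364 201.58725759]
 [  0.           0.           1.        ]] [-0.0118302  0.         0.         0.         0.       ]
top [ 443.86251081  -35.69877328 1282.45665142] [[412.28360632   0.         277.80177515]
 [  0.         412.28360632 204.54504025]
 [  0.           0.           1.        ]] [-0.0611914  0.         0.         0.         0.       ]
{'clock': 0.1, 'qpos': array([-1.11540488e+00,  3.53610325e-01,  1.63404833e+00, -4.58391258e-06,
        1.15521391e+00, -2.38408447e-03]), 'qvel': array([ 0.00035133, -0.00236566, -0.00121937,  0.0011291 ,  0.00029723,
        0.00134332]), 'joint_efforts': array([-4.37522303e-04, -6.06358838e+01, -3.42820644e+01,  4.59840840e-05,
        4.01615704e-03, -2.28628244e-05]), 'eef_pos': array([ 276.04076546, -560.26104614,  230.62201758]), 'tcp_rot': array([-3.14031274e+00,  1.13994279e-06,  4.57777381e-01]), 'contact_force': array([ 0.35883535,  1.28664635, -0.66896671]), 'wrist_torque': array([ 0.05492036, -0.02248845,  0.00472459]), 'grasp_force': 0.0, 'opening': 1.0002289376125395}
```

View pics/scene0.png

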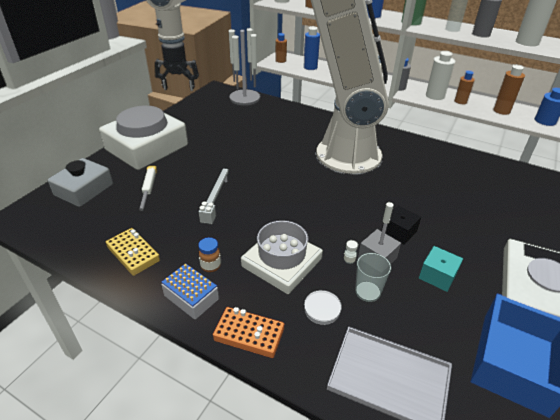

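View pics/top0.png

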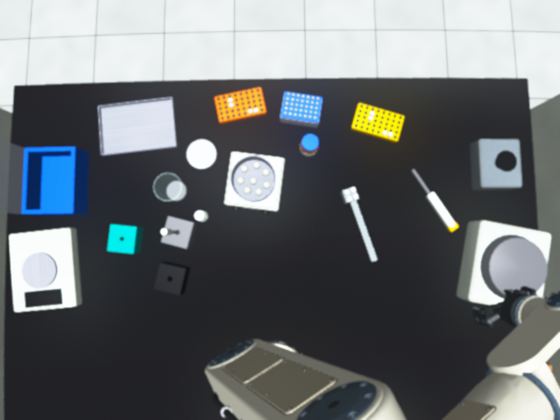

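The two views show: dish at top (254,180), stand (177,233) with its rod top at about (165,232), beaker (170,187), and carrier with its block at (350,195) and bar end at (374,260). The vial is at (200,215), petri dish at (201,154), jar at (309,145) and pipette at (435,200). I'll enlarge both.

```bash
python3 - <<'E'
from h import *
a=load('top0')['image'][:,:,::-1];b=load('scene0')['image'][:,:,::-1]
c1=cv2.resize(a[135:285,140:300],None,fx=4,fy=4,interpolation=cv2.INTER_CUBIC) 
c2=cv2.resize(b[160:310,190:430],None,fx=3.3333,fy=3.3333,interpolation=cv2.INTER_CUBIC)
cv2.imwrite('pics/c1.png',c1);cv2.imwrite('pics/c2.png',c2)
E
```

```text
(no output)
```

View pics/c1.png

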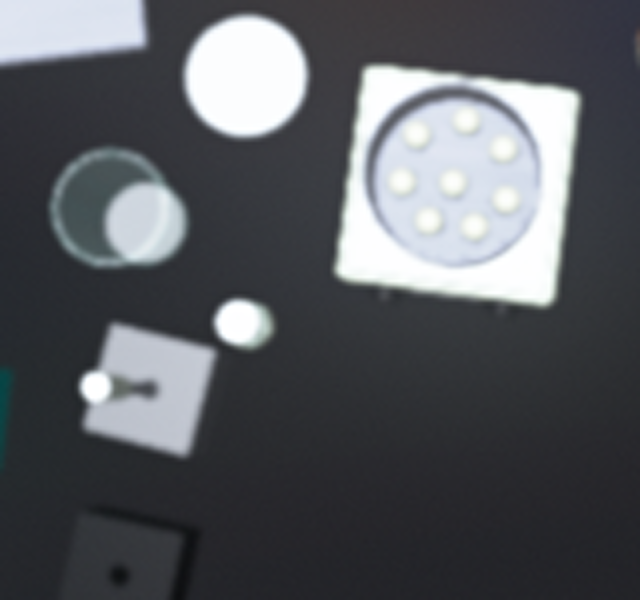

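View pics/c2.png

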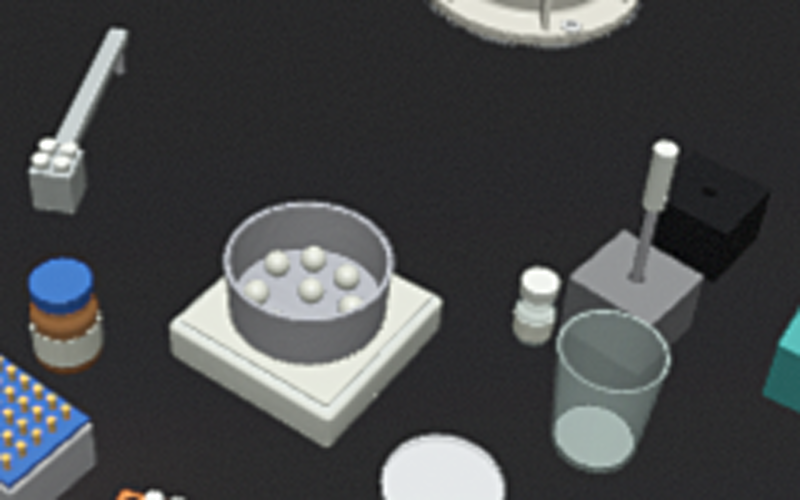

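The crops show the following, in crop pixels:
- **c1 (top):** stand hole (150,389), rod top (96,386), beaker rim centre (111,208), beaker floor (147,223), dish mouth (454,177).
- **c2 (scene):** rod top (666,149), dish rim spanning 224–392 by 203–312, beaker rim centre (612,358).

```bash
python3 - <<'E'
from h import *
np.set_printoptions(precision=1,suppress=True)
t=load('top0');s=load('scene0')
T=lambda x,y:((x+.5)/4-.5+140,(y+.5)/4-.5+135)
S=lambda x,y:((x+.5)/3.3333-.5+190,(y+.5)/3.3333-.5+160)
def tri(a,b):
    o1,d1=ray(t,a);o2,d2=ray(s,b);k=np.linalg.lstsq(np.c_[d1,-d2],o2-o1,rcond=None)[0]
    p=o1+k[0]*d1;q=o2+k[1]*d2;return (p+q)/2,np.linalg.norm(p-q)
print('rodtop',atz(t,T(96,386),200),atz(s,S(666,149),200),tri(T(96,386),S(666,149)))
print('hole',atz(t,T(150,389),60),atz(s,S(638,281),60))
print('standcorn',np.mean([atz(t,T(*c),60) for c in[(112,322),(217,350),(188,458),(83,431)]],0),[atz(t,T(*c),60)[:2] for c in[(112,322),(217,350),(188,458),(83,431)]])
print('beaker rim',atz(t,T(111,208),105),[np.mean([atz(s,S(*c),105) for c in p],0) for p in([(555,358),(669,358)],[(612,312),(612,405)])],'floor',atz(t,T(147,223),4),atz(s,S(594,437),4))
print('dish',atz(t,T(454,177),100),[atz(s,S(*c),100) for c in[(224,262),(392,262),(308,203),(308,325)]])
print('vial',atz(t,T(239,323),65),'petri',atz(t,T(246,76),20))
for n,c in enumerate([(466,121),(503,148),(506,201),(474,227),(428,221),(401,182),(416,134),(453,183)]): print('bead',atz(t,T(*c),61))
im=t['image'].astype(int)
m=(im.min(2)>90).astype(np.uint8);m[:, :330]=0;m[:,390:]=0;m[:175]=0;m[270:]=0
n,l,st,ce=cv2.connectedComponentsWithStats(m);i=1+np.argmax(st[1:,4]);print(st[i],ce[i])
ys,xs=np.nonzero(l==i)
for y in range(st[i][1],st[i][1]+st[i][3],4): q=xs[ys==y];print(y,q.min(),q.max(),end=' | ')
c=cv2.resize(t['image'][175:275,325:400][:,:,::-1],None,fx=6,fy=6,interpolation=cv2.INTER_CUBIC);cv2.imwrite('pics/c3.png',c)
E
```

```text
rodtop [461.4 275.9 200. ] [460.9 274.8 200. ] (array([461.6, 275.3, 200.8]), np.float64(0.7808869559049285))
hole [461.2 275.5  60. ] [464.1 277.5  60. ]
standcorn [460.3 275.6  60. ] [array([511.4, 304.6]), array([489.7, 225.4]), array([409.8, 246.8]), array([430.3, 325.7])]
beaker rim [591.5 293.8 105. ] [array([599. , 295.2, 105. ]), array([598. , 294.8, 105. ])] floor [592.  293.3   4. ] [591.5 293.9   4. ]
dish [611.7  45.3 100. ] [array([651.8, -11.5, 100. ]), array([584.4, 105.4, 100. ]), array([556.1,  12.8, 100. ]), array([678.5,  79.9, 100. ])]
vial [509.4 208.   65. ] petri [704.5 212.7  20. ]
bead [659.5  38.8  61. ]
bead [638.7  11.2  61. ]
bead [598.8   9.2  61. ]
bead [579.5  33.2  61. ]
bead [584.4  67.5  61. ]
bead [614.   87.7  61. ]
bead [650.1  76.3  61. ]
bead [612.8  48.7  61. ]
[342 186  36  76 725] [359.5 219.8]
186 351 354 | 190 342 356 | 194 342 358 | 198 344 359 | 202 345 357 | 206 351 358 | 210 352 360 | 214 354 361 | 218 355 363 | 222 357 364 | 226 358 366 | 230 360 367 | 234 361 368 | 238 362 370 | 242 364 371 | 246 365 373 | 250 367 374 | 254 368 376 | 258 370 377 |
```

View pics/c3.png

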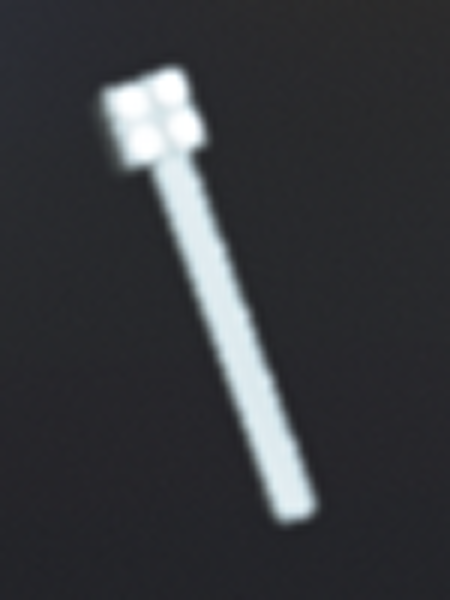

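>>> arm_command --deltas '[{"wz": 0.153, "tz": -10}, {"wz": 0.153, "tz": -10}, {"wz": 0.152, "tz": -5}, {"tx": 18, "ty": -50}, {"tx": 18, "ty": -55}, {"tx": 18, "ty": -55}, {"tx": 18, "ty": -55}, {"tx": 18, "ty": -55}]'

```text
schema error: expected keys hand, tx, ty, tz, wx, wy, wz
```

```bash
python3 - <<'E'
from h import *
np.set_printoptions(precision=3,suppress=True)
t=load('top0');im=t['image'].astype(int)
g=im.min(2)
P=[]
for y in range(208,257):
    w=np.clip(g[y,345:385]-60,0,None);x=(w*np.arange(345,385)).sum()/w.sum();P.append(atz(t,(x,y),50)[:2])
P=np.array(P);c=P.mean(0);d=np.linalg.svd(P-c)[2][0];d*=np.sign(d[0])
# ends: bar end (col 296.5, row 520 in c3), block near caps
f=lambda x,y:((x+.5)/6-.5+325,(y+.5)/6-.5+175)
e=atz(t,f(294,521),50)[:2]
caps=np.array([atz(t,f(*p),56)[:2] for p in[(132,103),(171,89),(146,138),(186,126)]]).mean(0)
print('dir',d,np.arctan2(d[1],d[0]),'end',e,'caps',caps)
L=lambda p:c+d*((p-c)@d)
print('bal from end',L(e)+157*d,'from block',L(caps)-53*d, 'caps lateral',(caps-L(caps)))
print(r.sense())
E
```

```text
dir [0.948 0.318] 0.32313403513290095 end [ 367.717 -308.046] caps [ 570.449 -244.391]
bal from end [ 517.451 -260.761] from block [ 519.777 -259.982] caps lateral [ 0.415 -1.239]
{'clock': 0.1, 'qpos': array([-1.115,  0.354,  1.634, -0.   ,  1.155, -0.002]), 'qvel': array([ 0.   , -0.002, -0.001,  0.001,  0.   ,  0.001]), 'joint_efforts': array([ -0.   , -60.636, -34.282,   0.   ,   0.004,  -0.   ]), 'eef_pos': array([ 276.041, -560.261,  230.622]), 'tcp_rot': array([-3.14 ,  0.   ,  0.458]), 'contact_force': array([ 0.359,  1.287, -0.669]), 'wrist_torque': array([ 0.055, -0.022,  0.005]), 'grasp_force': 0.0, 'opening': 1.0002289376125395}
```

>>> arm_command --deltas '[{"hand": 85, "tx": 0, "ty": 0, "tz": -10, "wx": 0, "wy": 0, "wz": 0.153}, {"hand": 85, "tx": 0, "ty": 0, "tz": -10, "wx": 0, "wy": 0, "wz": 0.153}, {"hand": 85, "tx": 0, "ty": 0, "tz": -5, "wx": 0, "wy": 0, "wz": 0.152}, {"hand": 85, "tx": 18, "ty": -50, "tz": 0, "wx": 0, "wy": 0, "wz": 0}, {"hand": 85, "tx": 18, "ty": -55, "tz": 0, "wx": 0, "wy": 0, "wz": 0}, {"hand": 85, "tx": 18, "ty": -55, "tz": 0, "wx": 0, "wy": 0, "wz": 0}, {"hand": 85, "tx": 18, "ty": -55, "tz": 0, "wx": 0, "wy": 0, "wz": 0}, {"hand": 85, "tx": 18, "ty": -55, "tz": 0, "wx": 0, "wy": 0, "wz": 0}]' --squeeze 40

```text
clock: 1.1
eef_pos: [366.4, -288.8, 256.1]
tcp_rot: [-3.141, -0.0, -0.001]
contact_force: [1.5, -0.9, -0.4]
opening: 0.998
grasp_force: 0.0
```

>>> arm_command --deltas '[{"hand": 85, "tx": 12, "ty": -55, "tz": 0, "wx": 0, "wy": 0, "wz": 0}, {"hand": 85, "tx": 12, "ty": -55, "tz": 0, "wx": 0, "wy": 0, "wz": 0}, {"hand": 85, "tx": 12, "ty": -55, "tz": 0, "wx": 0, "wy": 0, "wz": 0}, {"hand": 85, "tx": 12, "ty": -55, "tz": 0, "wx": 0, "wy": 0, "wz": 0}, {"hand": 85, "tx": 12, "ty": -55, "tz": 0, "wx": 0, "wy": 0, "wz": 0}, {"hand": 85, "tx": 12, "ty": -55, "tz": 0, "wx": 0, "wy": 0, "wz": 0}, {"hand": 85, "tx": 12, "ty": -55, "tz": 0, "wx": 0, "wy": 0, "wz": 0}, {"hand": 85, "tx": 11, "ty": -55, "tz": 0, "wx": 0, "wy": 0, "wz": 0}]'

```text
clock: 2.1
eef_pos: [461.4, 151.2, 256.2]
tcp_rot: [3.141, -0.0, 0.0]
contact_force: [0.6, -0.7, -0.1]
opening: 0.998
grasp_force: 0.0
```

>>> arm_command --deltas '[{"hand": 85, "tx": 0, "ty": -50, "tz": 0, "wx": 0, "wy": 0, "wz": 0}, {"hand": 85, "tx": 0, "ty": -45, "tz": 0, "wx": 0, "wy": 0, "wz": 0}, {"hand": 60, "tx": 0, "ty": -25, "tz": 0, "wx": 0, "wy": 0, "wz": 0}, {"hand": 60, "tx": 0, "ty": 0, "tz": 0, "wx": 0, "wy": 0, "wz": 0}]'

```text
clock: 2.6
eef_pos: [461.1, 270.6, 255.8]
tcp_rot: [3.141, 0.001, 0.002]
contact_force: [0.1, -0.9, -0.4]
opening: 0.7
grasp_force: 0.0
```

>>> arm_command --deltas '[{"hand": 60, "tx": 0, "ty": -5, "tz": 25, "wx": 0, "wy": 0, "wz": 0}, {"hand": 60, "tx": 0, "ty": 0, "tz": 30, "wx": 0, "wy": 0, "wz": 0}, {"hand": 60, "tx": 0, "ty": 0, "tz": 30, "wx": 0, "wy": 0, "wz": 0}, {"hand": 60, "tx": 0, "ty": 0, "tz": 16, "wx": 0, "wy": 0, "wz": 0}, {"hand": 0, "tx": 0, "ty": 0, "tz": 0, "wx": 0, "wy": 0, "wz": 0}, {"hand": 0, "tx": 0, "ty": 0, "tz": 0, "wx": 0, "wy": 0, "wz": 0}, {"hand": 0, "tx": 0, "ty": 0, "tz": 0, "wx": 0, "wy": 0, "wz": 0}, {"hand": 0, "tx": 0, "ty": 0, "tz": 0, "wx": 0, "wy": 0, "wz": 0}]' --squeeze 50

```text
clock: 3.6
eef_pos: [462.2, 274.8, 156.5]
tcp_rot: [-3.141, -0.002, -0.0]
contact_force: [-0.3, 0.8, 6.2]
opening: 0.196
grasp_force: 49.3
```

```bash
python3 - <<'E'
from h import *
np.set_printoptions(precision=1,suppress=True)
t=load('top0');s=load('scene0')
T=lambda x,y:((x+.5)/4-.5+140,(y+.5)/4-.5+135)
C=np.array([atz(t,T(*c),45)[:2] for c in[(364,66),(582,92),(554,306),(336,278)]])
print(C,C.mean(0))
a=np.linspace(0,2*np.pi,60)
def ov(f,c,x0,y0,w,h,k):
    im=cv2.resize(f['image'][y0:y0+h,x0:x0+w][:,:,::-1],None,fx=k,fy=k,interpolation=cv2.INTER_CUBIC)
    for R,col in((62,(0,0,255)),(68,(0,255,0))):
        p=(proj(f,np.c_[c[0]+R*np.cos(a),c[1]+R*np.sin(a),a*0+100])+.5-[x0,y0])*k-.5
        cv2.polylines(im,[np.int32(p)],True,col,1)
    return im
c=(615,46)
cv2.imwrite('pics/ov.png',np.hstack([ov(t,c,220,140,75,75,5),ov(s,c,240,205,85,75,5)]))
E
```

```text
[[705.8 117.4]
 [683.6 -48.6]
 [520.9 -25.7]
 [543.8 138.6]] [613.5  45.4]
```

View pics/ov.png

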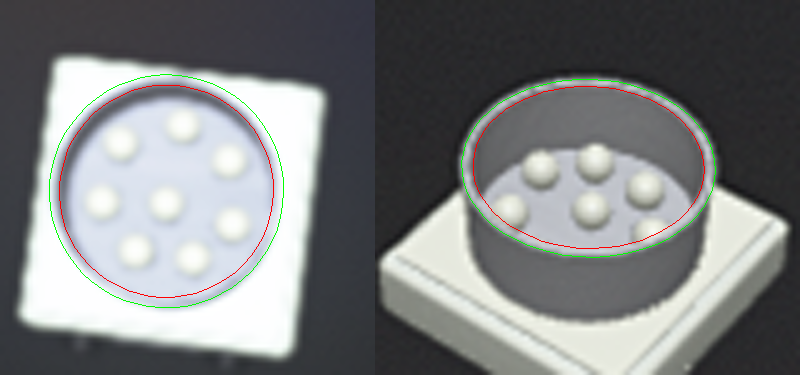

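>>> arm_command --deltas '[{"hand": 0, "tx": 0, "ty": 0, "tz": -30, "wx": 0, "wy": 0, "wz": 0}, {"hand": 0, "tx": 0, "ty": 0, "tz": -45, "wx": 0, "wy": 0, "wz": 0}, {"hand": 0, "tx": 0, "ty": 0, "tz": -45, "wx": 0, "wy": 0, "wz": 0}, {"hand": 0, "tx": 25, "ty": 30, "tz": -10, "wx": 0, "wy": 0, "wz": 0}, {"hand": 0, "tx": 30, "ty": 45, "tz": 0, "wx": 0, "wy": 0, "wz": 0}, {"hand": 0, "tx": 30, "ty": 45, "tz": 0, "wx": 0, "wy": 0, "wz": 0}, {"hand": 0, "tx": 0, "ty": 0, "tz": 0, "wx": 0, "wy": 0, "wz": 0}]'

```text
clock: 4.47
eef_pos: [547.8, 151.5, 285.4]
tcp_rot: [3.141, -0.001, -0.004]
contact_force: [0.4, 1.0, -0.6]
opening: 0.195
grasp_force: 49.1
```

The fit overlays both rims with the dish centre at (615,46). The gap between the beads at (618,16) is where the rod goes in.

>>> arm_command --deltas '[{"hand": 0, "tx": 23, "ty": 45, "tz": 0, "wx": 0, "wy": 0, "wz": 0}, {"hand": 0, "tx": 23, "ty": 45, "tz": 0, "wx": 0, "wy": 0, "wz": 0}, {"hand": 0, "tx": 24, "ty": 45, "tz": 0, "wx": 0, "wy": 0, "wz": 0}, {"hand": 0, "tx": 0, "ty": 0, "tz": 0, "wx": 0, "wy": 0, "wz": 0}, {"hand": 0, "tx": 0, "ty": 0, "tz": 20, "wx": 0, "wy": 0, "wz": 0}]'

```text
clock: 5.1
eef_pos: [616.9, 20.1, 266.4]
tcp_rot: [-3.141, -0.002, -0.001]
contact_force: [-0.3, -0.4, -1.4]
opening: 0.195
grasp_force: 49.3
```

```bash
python3 - <<'E'
from h import *
s=grab('scene','s1');t=grab('top','t1');p=r.sense()['eef_pos'];print(p,[proj(f,p-[0,0,k])for f in(s,t) for k in(0,146)])
a=lambda f,x0,y0,w,h,k:cv2.resize(f['image'][y0:y0+h,x0:x0+w][:,:,::-1],None,fx=k,fy=k,interpolation=cv2.INTER_CUBIC)
cv2.imwrite('pics/o1.png',np.hstack([a(s,230,140,100,150,4),a(t,215,130,90,150,4)]))
E
```

```text
[614.51119494  20.51316833 263.35368001] [array([[274.69540671, 186.01334605]]), array([[274.20321304, 229.33968535]]), array([[258.50846948, 168.50826673]]), array([[261.38038612, 176.95531061]])]
```

View pics/o1.png

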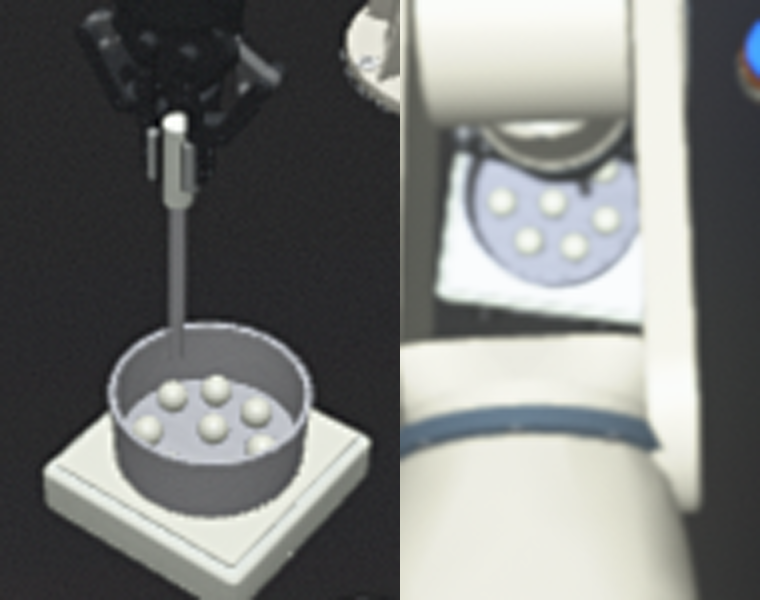

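The rod hangs straight. Its tip is at crop (181,356), which matches the predicted position, so I'll lower it and stir.

>>> arm_command --deltas '[{"hand": 0, "tx": 0, "ty": 0, "tz": 20, "wx": 0, "wy": 0, "wz": 0}, {"hand": 0, "tx": 0, "ty": 0, "tz": 20, "wx": 0, "wy": 0, "wz": 0}, {"hand": 0, "tx": 0, "ty": 0, "tz": 20, "wx": 0, "wy": 0, "wz": 0}, {"hand": 0, "tx": 0, "ty": 0, "tz": 0, "wx": 0, "wy": 0, "wz": 0}, {"hand": 0, "tx": 0, "ty": 0, "tz": 0, "wx": 0, "wy": 0, "wz": 0}]'

```text
clock: 5.82
eef_pos: [616.7, 20.0, 206.5]
tcp_rot: [-3.141, -0.001, 0.001]
contact_force: [0.3, 0.4, -1.0]
opening: 0.196
grasp_force: 49.3
```

```bash
python3 - <<'E'
from h import *
print(r.sense()['eef_pos'],r.sense()['contact_force'])
a=np.radians(np.arange(-84,-84+25*20,20));p=np.c_[40*np.cos(a),40*np.sin(a)];p[0]=(3,-30)
d=np.diff(p,axis=0)
for x,y in d: print('tx %.0f ty %.0f'%(x,-y))
E
```

```text
[616.69706676  20.00333793 206.46197978] [ 0.26770831  0.39012365 -1.00480979]
tx 15 ty 6
tx 11 ty -8
tx 8 ty -12
tx 3 ty -13
tx -1 ty -14
tx -6 ty -12
tx -10 ty -10
tx -13 ty -6
tx -14 ty -1
tx -13 ty 4
tx -11 ty 8
tx -8 ty 12
tx -3 ty 13
tx 1 ty 14
tx 6 ty 12
tx 10 ty 10
tx 13 ty 6
tx 14 ty 1
tx 13 ty -4
tx 11 ty -8
tx 8 ty -12
tx 3 ty -13
tx -1 ty -14
tx -6 ty -12
```

>>> arm_command --deltas '[{"hand": 0, "tx": 15, "ty": 10, "tz": 0, "wx": 0, "wy": 0, "wz": 0}, {"hand": 0, "tx": 11, "ty": -8, "tz": 0, "wx": 0, "wy": 0, "wz": 0}, {"hand": 0, "tx": 8, "ty": -12, "tz": 0, "wx": 0, "wy": 0, "wz": 0}, {"hand": 0, "tx": 3, "ty": -13, "tz": 0, "wx": 0, "wy": 0, "wz": 0}, {"hand": 0, "tx": -1, "ty": -14, "tz": 0, "wx": 0, "wy": 0, "wz": 0}, {"hand": 0, "tx": -6, "ty": -12, "tz": 0, "wx": 0, "wy": 0, "wz": 0}, {"hand": 0, "tx": -10, "ty": -10, "tz": 0, "wx": 0, "wy": 0, "wz": 0}, {"hand": 0, "tx": -13, "ty": -6, "tz": 0, "wx": 0, "wy": 0, "wz": 0}]'

```text
clock: 6.82
eef_pos: [622.3, 85.0, 205.3]
tcp_rot: [-3.141, -0.0, 0.0]
contact_force: [0.4, 0.6, -0.4]
opening: 0.197
grasp_force: 49.3
```

>>> arm_command --deltas '[{"hand": 0, "tx": -14, "ty": -1, "tz": 0, "wx": 0, "wy": 0, "wz": 0}, {"hand": 0, "tx": -13, "ty": 4, "tz": 0, "wx": 0, "wy": 0, "wz": 0}, {"hand": 0, "tx": -11, "ty": 8, "tz": 0, "wx": 0, "wy": 0, "wz": 0}, {"hand": 0, "tx": -8, "ty": 12, "tz": 0, "wx": 0, "wy": 0, "wz": 0}, {"hand": 0, "tx": -3, "ty": 13, "tz": 0, "wx": 0, "wy": 0, "wz": 0}, {"hand": 0, "tx": 1, "ty": 14, "tz": 0, "wx": 0, "wy": 0, "wz": 0}, {"hand": 0, "tx": 6, "ty": 12, "tz": 0, "wx": 0, "wy": 0, "wz": 0}, {"hand": 0, "tx": 10, "ty": 10, "tz": 0, "wx": 0, "wy": 0, "wz": 0}]'

```text
clock: 7.82
eef_pos: [592.3, 12.5, 205.4]
tcp_rot: [-3.139, -0.001, -0.001]
contact_force: [2.9, 7.0, 0.5]
opening: 0.196
grasp_force: 51.2
```

>>> arm_command --deltas '[{"hand": 0, "tx": 13, "ty": 6, "tz": 0, "wx": 0, "wy": 0, "wz": 0}, {"hand": 0, "tx": 14, "ty": 1, "tz": 0, "wx": 0, "wy": 0, "wz": 0}, {"hand": 0, "tx": 13, "ty": -4, "tz": 0, "wx": 0, "wy": 0, "wz": 0}, {"hand": 0, "tx": 11, "ty": -8, "tz": 0, "wx": 0, "wy": 0, "wz": 0}, {"hand": 0, "tx": 8, "ty": -12, "tz": 0, "wx": 0, "wy": 0, "wz": 0}, {"hand": 0, "tx": 3, "ty": -13, "tz": 0, "wx": 0, "wy": 0, "wz": 0}, {"hand": 0, "tx": -1, "ty": -14, "tz": 0, "wx": 0, "wy": 0, "wz": 0}, {"hand": 0, "tx": -6, "ty": -12, "tz": 0, "wx": 0, "wy": 0, "wz": 0}]'

```text
clock: 8.82
eef_pos: [646.4, 69.4, 205.4]
tcp_rot: [-3.142, -0.001, 0.0]
contact_force: [0.1, 0.4, -1.0]
opening: 0.197
grasp_force: 49.3
```

```bash
python3 - <<'E'
from h import *
s=grab('scene','s2');t=grab('top','t2')
a=lambda f,x0,y0,w,h,k:cv2.resize(f['image'][y0:y0+h,x0:x0+w][:,:,::-1],None,fx=k,fy=k,interpolation=cv2.INTER_CUBIC)
cv2.imwrite('pics/o2.png',np.hstack([a(s,230,140,100,150,4),a(t,215,130,90,150,4)]))
E
```

```text
(no output)
```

View pics/o2.png

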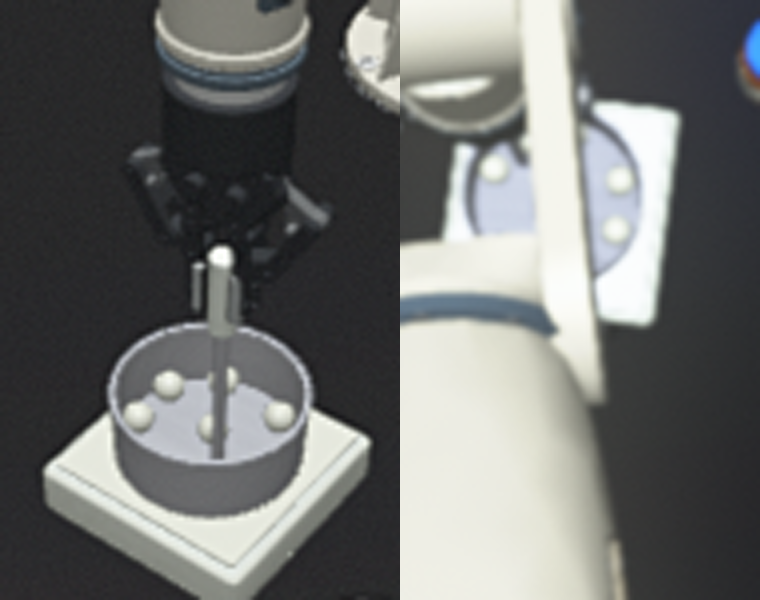

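Six beads are visible and all have shifted, and none has spilled. I'll do one more turn to be sure.

>>> arm_command --deltas '[{"hand": 0, "tx": -10, "ty": -8, "tz": 0, "wx": 0, "wy": 0, "wz": 0}, {"hand": 0, "tx": -13, "ty": -6, "tz": 0, "wx": 0, "wy": 0, "wz": 0}, {"hand": 0, "tx": -14, "ty": -1, "tz": 0, "wx": 0, "wy": 0, "wz": 0}, {"hand": 0, "tx": -13, "ty": 4, "tz": 0, "wx": 0, "wy": 0, "wz": 0}, {"hand": 0, "tx": -11, "ty": 8, "tz": 0, "wx": 0, "wy": 0, "wz": 0}, {"hand": 0, "tx": -8, "ty": 12, "tz": 0, "wx": 0, "wy": 0, "wz": 0}, {"hand": 0, "tx": -3, "ty": 13, "tz": 0, "wx": 0, "wy": 0, "wz": 0}, {"hand": 0, "tx": 1, "ty": 14, "tz": 0, "wx": 0, "wy": 0, "wz": 0}]'

```text
clock: 9.93
eef_pos: [576.0, 31.7, 205.6]
tcp_rot: [-3.14, -0.002, -0.001]
contact_force: [2.4, 1.6, -0.7]
opening: 0.195
grasp_force: 49.5
```

>>> arm_command --deltas '[{"hand": 0, "tx": 6, "ty": 12, "tz": 0, "wx": 0, "wy": 0, "wz": 0}, {"hand": 0, "tx": 10, "ty": 10, "tz": 0, "wx": 0, "wy": 0, "wz": 0}, {"hand": 0, "tx": 13, "ty": 6, "tz": 0, "wx": 0, "wy": 0, "wz": 0}, {"hand": 0, "tx": 14, "ty": 1, "tz": 0, "wx": 0, "wy": 0, "wz": 0}, {"hand": 0, "tx": 13, "ty": -4, "tz": 0, "wx": 0, "wy": 0, "wz": 0}, {"hand": 0, "tx": 11, "ty": -8, "tz": 0, "wx": 0, "wy": 0, "wz": 0}, {"hand": 0, "tx": -10, "ty": -12, "tz": 0, "wx": 0, "wy": 0, "wz": 0}, {"hand": 0, "tx": -15, "ty": -10, "tz": 0, "wx": 0, "wy": 0, "wz": 0}]'

```text
clock: 10.92
eef_pos: [616.5, 37.9, 205.0]
tcp_rot: [3.141, 0.0, 0.0]
contact_force: [-0.2, 0.4, -0.9]
opening: 0.196
grasp_force: 49.6
```

>>> arm_command --deltas '[{"hand": 0, "tx": 0, "ty": 0, "tz": 0, "wx": 0, "wy": 0, "wz": 0}, {"hand": 0, "tx": 0, "ty": 0, "tz": -15, "wx": 0, "wy": 0, "wz": 0}, {"hand": 0, "tx": 0, "ty": 0, "tz": -35, "wx": 0, "wy": 0, "wz": 0}, {"hand": 0, "tx": 0, "ty": 0, "tz": -40, "wx": 0, "wy": 0, "wz": 0}, {"hand": 0, "tx": 0, "ty": 0, "tz": 0, "wx": 0, "wy": 0, "wz": 0}]'

```text
clock: 11.55
eef_pos: [619.7, 37.0, 300.2]
tcp_rot: [-3.141, -0.008, -0.001]
contact_force: [-0.0, 0.5, -1.3]
opening: 0.197
grasp_force: 49.6
```

>>> arm_command --deltas '[{"hand": 0, "tx": -4, "ty": -30, "tz": 0, "wx": 0, "wy": 0, "wz": 0}, {"hand": 0, "tx": -5, "ty": -50, "tz": 0, "wx": 0, "wy": 0, "wz": 0}, {"hand": 0, "tx": -5, "ty": -50, "tz": 0, "wx": 0, "wy": 0, "wz": 0}, {"hand": 0, "tx": -5, "ty": -50, "tz": 0, "wx": 0, "wy": 0, "wz": 0}, {"hand": 0, "tx": -5, "ty": -50, "tz": 0, "wx": 0, "wy": 0, "wz": 0}, {"hand": 0, "tx": -3, "ty": -27, "tz": 0, "wx": 0, "wy": 0, "wz": 0}, {"hand": 0, "tx": 0, "ty": 0, "tz": 0, "wx": 0, "wy": 0, "wz": 0}, {"hand": 0, "tx": 0, "ty": 0, "tz": 20, "wx": 0, "wy": 0, "wz": 0}]'

```text
clock: 12.55
eef_pos: [591.3, 294.0, 276.3]
tcp_rot: [-3.141, -0.003, 0.0]
contact_force: [0.4, 0.6, -0.9]
opening: 0.196
grasp_force: 49.6
```

```bash
python3 - <<'E'
from h import *
s=grab('scene','s3');t=grab('top','t3');p=r.sense()['eef_pos'];print(p,proj(s,p-[0,0,146]))
a=lambda f,x0,y0,w,h,k:cv2.resize(f['image'][y0:y0+h,x0:x0+w][:,:,::-1],None,fx=k,fy=k,interpolation=cv2.INTER_CUBIC)
cv2.imwrite('pics/o3.png',np.hstack([a(s,330,160,90,150,4),a(t,215,130,110,150,4)]))
E
```

```text
[589.43151599 292.6511618  273.01993379] [[374.98550319 258.13929039]]
```

View pics/o3.png

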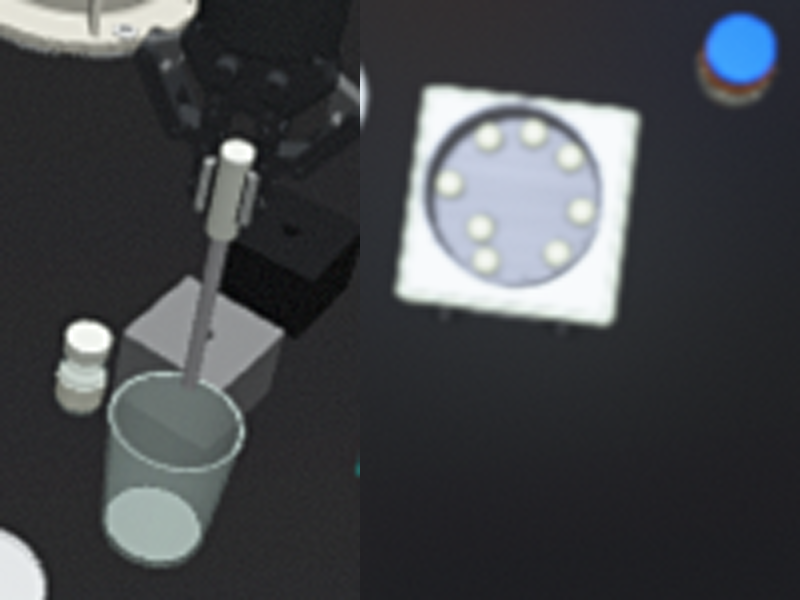

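All eight beads are in the dish, and the rod hangs over the beaker with its tip at crop (190,385). I'll lower it.

>>> arm_command --deltas '[{"hand": 0, "tx": 0, "ty": 0, "tz": 30, "wx": 0, "wy": 0, "wz": 0}, {"hand": 0, "tx": 0, "ty": 0, "tz": 35, "wx": 0, "wy": 0, "wz": 0}, {"hand": 0, "tx": 0, "ty": 0, "tz": 30, "wx": 0, "wy": 0, "wz": 0}, {"hand": 0, "tx": 0, "ty": 0, "tz": 15, "wx": 0, "wy": 0, "wz": 0}, {"hand": 0, "tx": 0, "ty": 0, "tz": 0, "wx": 0, "wy": 0, "wz": 0}, {"hand": 0, "tx": 0, "ty": 0, "tz": 0, "wx": 0, "wy": 0, "wz": 0}]'

```text
clock: 13.4
eef_pos: [591.3, 294.4, 166.7]
tcp_rot: [-3.141, -0.002, -0.0]
contact_force: [0.6, -0.1, -0.6]
opening: 0.196
grasp_force: 49.6
```

Lower it another 8 mm, then release and lift slowly.

>>> arm_command --deltas '[{"hand": 0, "tx": 0, "ty": 0, "tz": 8, "wx": 0, "wy": 0, "wz": 0}, {"hand": 0, "tx": 0, "ty": 0, "tz": 0, "wx": 0, "wy": 0, "wz": 0}, {"hand": 30, "tx": 0, "ty": 0, "tz": 0, "wx": 0, "wy": 0, "wz": 0}, {"hand": 85, "tx": 0, "ty": 0, "tz": 0, "wx": 0, "wy": 0, "wz": 0}, {"hand": 85, "tx": 0, "ty": 0, "tz": 0, "wx": 0, "wy": 0, "wz": 0}, {"hand": 85, "tx": 0, "ty": 0, "tz": 0, "wx": 0, "wy": 0, "wz": 0}, {"hand": 85, "tx": 0, "ty": 0, "tz": 0, "wx": 0, "wy": 0, "wz": 0}, {"hand": 85, "tx": 0, "ty": 0, "tz": 0, "wx": 0, "wy": 0, "wz": 0}]'

```text
clock: 14.4
eef_pos: [590.4, 294.3, 157.3]
tcp_rot: [-3.142, 0.0, -0.0]
contact_force: [0.2, -0.6, -0.6]
opening: 0.997
grasp_force: 0.0
```

>>> arm_command --deltas '[{"hand": 85, "tx": 0, "ty": 0, "tz": -10, "wx": 0, "wy": 0, "wz": 0}, {"hand": 85, "tx": 0, "ty": 0, "tz": -20, "wx": 0, "wy": 0, "wz": 0}, {"hand": 85, "tx": 0, "ty": 0, "tz": -30, "wx": 0, "wy": 0, "wz": 0}, {"hand": 85, "tx": 0, "ty": 0, "tz": -40, "wx": 0, "wy": 0, "wz": 0}, {"hand": 85, "tx": 0, "ty": 0, "tz": -20, "wx": 0, "wy": 0, "wz": 0}, {"hand": 85, "tx": 0, "ty": 0, "tz": 0, "wx": 0, "wy": 0, "wz": 0}]'

```text
clock: 15.15
eef_pos: [591.2, 294.7, 279.4]
tcp_rot: [-3.14, -0.003, -0.0]
contact_force: [0.0, -0.0, -0.4]
opening: 0.993
grasp_force: 0.0
```

```bash
python3 - <<'E'
from h import *
s=grab('scene','s4');t=grab('top','t4')
a=lambda f,x0,y0,w,h,k:cv2.resize(f['image'][y0:y0+h,x0:x0+w][:,:,::-1],None,fx=k,fy=k,interpolation=cv2.INTER_CUBIC)
cv2.imwrite('pics/o4.png',np.hstack([a(s,330,160,90,150,4),a(t,325,130,110,150,4)]))
m0=load('top0')['image'].astype(int);m=t['image'].astype(int)
print('carrier diff',np.abs(m-m0)[175:270,335:385].max())
E
```

```text
carrier diff 29
```

View pics/o4.png

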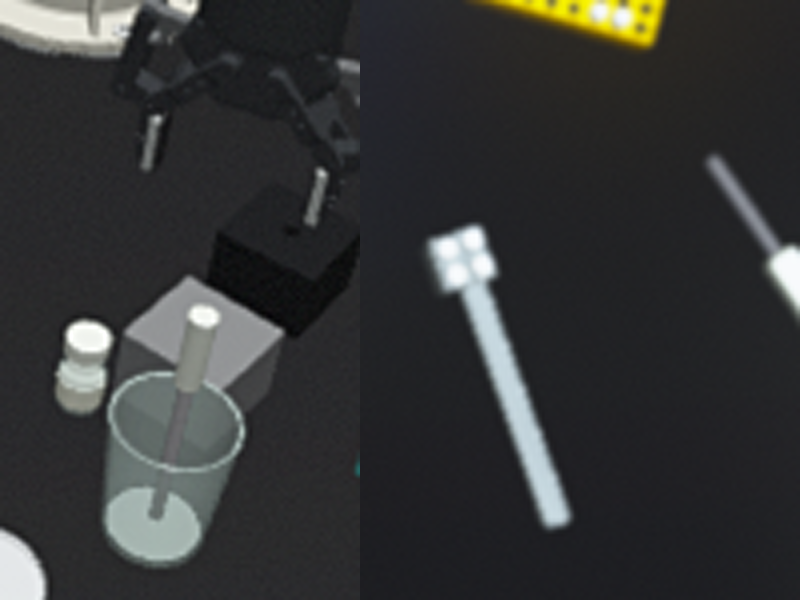

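The rod stands upright in the beaker and the carrier has not moved. That was my last picture view. Next, the carrier.

>>> arm_command --deltas '[{"hand": 85, "tx": -6, "ty": 40, "tz": 0, "wx": 0, "wy": 0, "wz": 0}, {"hand": 85, "tx": -6, "ty": 50, "tz": 0, "wx": 0, "wy": 0, "wz": 0}, {"hand": 85, "tx": -6, "ty": 50, "tz": 0, "wx": 0, "wy": 0, "wz": 0}, {"hand": 85, "tx": -6, "ty": 50, "tz": 0, "wx": 0, "wy": 0, "wz": 0}, {"hand": 85, "tx": -6, "ty": 50, "tz": 0, "wx": 0, "wy": 0, "wz": 0}, {"hand": 85, "tx": -6, "ty": 50, "tz": 0, "wx": 0, "wy": 0, "wz": 0}, {"hand": 85, "tx": -6, "ty": 50, "tz": 0, "wx": 0, "wy": 0, "wz": 0}, {"hand": 85, "tx": -6, "ty": 50, "tz": 0, "wx": 0, "wy": 0, "wz": 0}]'

```text
clock: 16.25
eef_pos: [541.1, -97.1, 275.5]
tcp_rot: [-3.141, 0.003, -0.0]
contact_force: [1.1, 0.6, 0.6]
opening: 0.992
grasp_force: 0.0
```

>>> arm_command --deltas '[{"hand": 85, "tx": -6, "ty": 50, "tz": 0, "wx": 0, "wy": 0, "wz": 0}, {"hand": 85, "tx": -6, "ty": 50, "tz": 0, "wx": 0, "wy": 0, "wz": 0}, {"hand": 85, "tx": -6, "ty": 40, "tz": 0, "wx": 0, "wy": 0, "wz": 0}, {"hand": 85, "tx": -6, "ty": 25, "tz": 0, "wx": 0, "wy": 0, "wz": 0}, {"hand": 60, "tx": 0, "ty": 0, "tz": 40, "wx": 0, "wy": 0, "wz": -0.162}, {"hand": 60, "tx": 0, "ty": 0, "tz": 40, "wx": 0, "wy": 0, "wz": -0.161}, {"hand": 60, "tx": 0, "ty": 0, "tz": 0, "wx": 0, "wy": 0, "wz": 0}]'

```text
clock: 17.12
eef_pos: [515.4, -259.4, 193.1]
tcp_rot: [-3.136, 0.006, 0.322]
contact_force: [-0.4, -0.7, 0.5]
opening: 0.704
grasp_force: 0.0
```

>>> arm_command --deltas '[{"hand": 60, "tx": 3, "ty": 2, "tz": 30, "wx": 0, "wy": 0, "wz": 0}, {"hand": 60, "tx": 0, "ty": 0, "tz": 40, "wx": 0, "wy": 0, "wz": 0}, {"hand": 60, "tx": 0, "ty": 0, "tz": 40, "wx": 0, "wy": 0, "wz": 0}, {"hand": 60, "tx": 0, "ty": 0, "tz": 30, "wx": 0, "wy": 0, "wz": 0}, {"hand": 60, "tx": 0, "ty": 0, "tz": 20, "wx": 0, "wy": 0, "wz": 0}, {"hand": 60, "tx": 0, "ty": 0, "tz": 7, "wx": 0, "wy": 0, "wz": 0}, {"hand": 60, "tx": 0, "ty": 0, "tz": 0, "wx": 0, "wy": 0, "wz": 0}]'

```text
clock: 18.0
eef_pos: [522.2, -261.8, 30.8]
tcp_rot: [3.141, -0.0, 0.321]
contact_force: [-0.4, -0.3, 0.5]
opening: 0.703
grasp_force: 0.0
```

>>> arm_command --deltas '[{"hand": 60, "tx": -2.5, "ty": -2, "tz": 8, "wx": 0, "wy": 0, "wz": 0}, {"hand": 60, "tx": 0, "ty": 0, "tz": 0, "wx": 0, "wy": 0, "wz": 0}, {"hand": 0, "tx": 0, "ty": 0, "tz": 0, "wx": 0, "wy": 0, "wz": 0}, {"hand": 0, "tx": 0, "ty": 0, "tz": 0, "wx": 0, "wy": 0, "wz": 0}, {"hand": 0, "tx": 0, "ty": 0, "tz": 0, "wx": 0, "wy": 0, "wz": 0}, {"hand": 0, "tx": 0, "ty": 0, "tz": 0, "wx": 0, "wy": 0, "wz": 0}, {"hand": 0, "tx": 0, "ty": 0, "tz": 0, "wx": 0, "wy": 0, "wz": 0}]' --squeeze 90

```text
clock: 18.88
eef_pos: [519.1, -260.7, 22.7]
tcp_rot: [3.141, -0.0, 0.323]
contact_force: [-0.7, -0.7, 5.5]
opening: 0.192
grasp_force: 87.8
```

>>> arm_command --deltas '[{"hand": 0, "tx": 0, "ty": 0, "tz": -8, "wx": 0, "wy": 0, "wz": 0}, {"hand": 0, "tx": 0, "ty": 0, "tz": -20, "wx": 0, "wy": 0, "wz": 0}, {"hand": 0, "tx": 0, "ty": 0, "tz": -25, "wx": 0, "wy": 0, "wz": 0}, {"hand": 0, "tx": 0, "ty": 0, "tz": -30, "wx": 0, "wy": 0, "wz": 0}, {"hand": 0, "tx": 0, "ty": 0, "tz": -30, "wx": 0, "wy": 0, "wz": 0}, {"hand": 0, "tx": 0, "ty": 0, "tz": -30, "wx": 0, "wy": 0, "wz": 0}, {"hand": 0, "tx": 0, "ty": 0, "tz": -15, "wx": 0, "wy": 0, "wz": 0}, {"hand": 0, "tx": 0, "ty": 0, "tz": 0, "wx": 0, "wy": 0, "wz": 0}]'

```text
clock: 19.88
eef_pos: [519.1, -260.6, 180.8]
tcp_rot: [3.141, -0.001, 0.323]
contact_force: [-0.3, -0.4, -3.1]
opening: 0.193
grasp_force: 88.1
```

```bash
cat > lv.py <<'E'
from h import *
import sys
# fit carrier pitch: brightness-edge check: find bar end + caps in scene by projecting
np.set_printoptions(precision=3,suppress=True)
s=grab('scene',sys.argv[1]);q=r.sense();print(q['eef_pos'],q['tcp_rot'],q['contact_force'],q['wrist_torque'],q['opening'],q['grasp_force'])
yaw=q['tcp_rot'][2];b=q['eef_pos']+[0,0,19]
from scipy.spatial.transform import Rotation as Rt
g=cv2.GaussianBlur(s['image'],(0,0),1.2).astype(float).min(2)
def pts(x0,p,pts_):
    return b+Rt.from_euler('ZY',[yaw,p]).apply(pts_-np.array([x0,0,0]))
# score: bar top surface centre bright, and strips just above/below/beyond dark
xs=np.linspace(-150,25,40)
def smp(P):
    u=proj(s,P);return cv2.remap(g.astype(np.float32),u[:,0].astype(np.float32)[None],u[:,1].astype(np.float32)[None],cv2.INTER_LINEAR)[0]
best=[]
W=[np.c_[xs,0*xs+y,0*xs+8] for y in(-6,0,6)]
O=[np.c_[xs,0*xs+y,0*xs+8] for y in(-17,)]+[np.c_[0*xs[:5]-164,np.linspace(-8,8,5),0*xs[:5]+8]]
cap=np.array([[53+i*10,j*10,14] for i in(-1,1) for j in(-1,1)])
for p in np.arange(-.3,.31,.01):
  for x0 in range(-20,21,4):
    sc=sum(smp(pts(x0,p,w)).mean() for w in W)-sum(smp(pts(x0,p,w)).mean() for w in O)+2*smp(pts(x0,p,cap)).mean()
    best.append((sc,p,x0))
for x in sorted(best)[::-1][:6]:print(x)
E
python3 lv.py s5
```

```text
[ 518.465 -260.338  179.785] [-3.141  0.     0.323] [ 0.19  -0.279 -2.813] [ 0.016  0.017 -0.023] 0.19508554111498902 88.08257818222046
(np.float32(661.9487), np.float64(0.020000000000000295), 4)
(np.float32(660.1451), np.float64(0.010000000000000286), 4)
(np.float32(658.44324), np.float64(0.030000000000000304), 4)
(np.float32(654.3766), np.float64(2.7755575615628914e-16), 4)
(np.float32(653.2627), np.float64(0.04000000000000031), 4)
(np.float32(652.7741), np.float64(0.030000000000000304), 8)
```

The carrier is held level to about 0.02 rad and within about 4 mm of the balance point. I'll carry it over the dish.

>>> arm_command --deltas '[{"hand": 0, "tx": 5, "ty": -10, "tz": -3, "wx": 0, "wy": 0, "wz": 0}, {"hand": 0, "tx": 13, "ty": -25, "tz": 0, "wx": 0, "wy": 0, "wz": 0}, {"hand": 0, "tx": 20, "ty": -40, "tz": 0, "wx": 0, "wy": 0, "wz": 0}, {"hand": 0, "tx": 24, "ty": -45, "tz": 0, "wx": 0, "wy": 0, "wz": 0}, {"hand": 0, "tx": 24, "ty": -45, "tz": 0, "wx": 0, "wy": 0, "wz": 0}, {"hand": 0, "tx": 23, "ty": -40, "tz": 0, "wx": 0, "wy": 0, "wz": 0}, {"hand": 0, "tx": 15, "ty": -28, "tz": 0, "wx": 0, "wy": 0, "wz": 0}, {"hand": 0, "tx": 9, "ty": -17, "tz": 0, "wx": 0, "wy": 0, "wz": 0}]'

```text
clock: 20.92
eef_pos: [565.0, 20.8, 182.4]
tcp_rot: [-3.141, 0.002, 0.324]
contact_force: [0.2, -0.5, -3.7]
opening: 0.194
grasp_force: 88.2
```

>>> arm_command --deltas '[{"hand": 0, "tx": 4, "ty": -10, "tz": 0, "wx": 0, "wy": 0, "wz": 0}, {"hand": 0, "tx": 0, "ty": 0, "tz": 0, "wx": 0, "wy": 0, "wz": 0}, {"hand": 0, "tx": 0, "ty": 0, "tz": 0, "wx": 0, "wy": 0, "wz": 0}, {"hand": 0, "tx": 0, "ty": 0, "tz": 0, "wx": 0, "wy": 0, "wz": 0}]'

```text
clock: 21.42
eef_pos: [566.2, 28.6, 183.3]
tcp_rot: [3.141, 0.0, 0.322]
contact_force: [0.0, 0.9, -3.2]
opening: 0.196
grasp_force: 88.2
```

```bash
python3 lv.py s6
```

```text
[566.175  28.693 183.342] [ 3.141 -0.     0.322] [-0.522 -0.182 -2.959] [-0.051  0.009 -0.071] 0.19285219842169848 88.23143362998962
(np.float32(693.7313), np.float64(-0.2099999999999999), -20)
(np.float32(692.2036), np.float64(-0.1999999999999999), -20)
(np.float32(692.16876), np.float64(-0.17999999999999988), -16)
(np.float32(691.6842), np.float64(-0.21999999999999992), -20)
(np.float32(691.60754), np.float64(-0.1899999999999999), -20)
(np.float32(691.1636), np.float64(-0.1899999999999999), -16)
```

The hot plate confuses the automatic fit. I'll check tilt on the bar's tail only, which lies over dark bench.

```bash
python3 - <<'E'
from h import *
from scipy.spatial.transform import Rotation as Rt
s=load('s6');q=r.sense();b=np.array([566.2,28.7,202.3]);g=cv2.GaussianBlur(s['image'],(0,0),.8).min(2).astype(np.float32)
xs=np.linspace(-150,-50,40)
def smp(P):
    u=proj(s,P).astype(np.float32);return cv2.remap(g,u[None,:,0],u[None,:,1],cv2.INTER_LINEAR)[0].mean()
for x0 in(0,4,8):
  o=[]
  for p in np.arange(-.25,.26,.01):
    f=lambda a:smp(b+Rt.from_euler('ZY',[.322,p]).apply(a-[x0,0,0]))
    o.append((f(np.c_[xs,0*xs,0*xs+8])-.5*f(np.c_[xs,0*xs-18,0*xs+8])-.5*f(np.c_[xs,0*xs+18,0*xs+8]),round(p,2)))
  print(x0,sorted(o)[::-1][:4])
f0,f1=load('scene0')['image'].astype(int),s['image'].astype(int)
rt=proj(s,[[592,293,4]])[0].round();x,y=map(int,rt);i4=load('s4')['image'].astype(int)
print('beaker region change since release',np.abs(f1-i4)[200:300,350:395].max(), 'jar/petri/pipette change',[np.abs(f1-f0)[a].max() for a in(np.s_[235:270,195:222],np.s_[288:325,300:345],np.s_[165:210,135:160])])
E
```

```text
0 [(np.float32(9.22628), np.float64(-0.17)), (np.float32(9.223766), np.float64(-0.18)), (np.float32(9.191713), np.float64(-0.19)), (np.float32(9.134535), np.float64(-0.16))]
4 [(np.float32(6.2075195), np.float64(-0.18)), (np.float32(6.178808), np.float64(-0.17)), (np.float32(6.1515884), np.float64(-0.19)), (np.float32(6.1074715), np.float64(-0.16))]
8 [(np.float32(3.8401737), np.float64(-0.18)), (np.float32(3.8014755), np.float64(-0.17)), (np.float32(3.7910538), np.float64(-0.19)), (np.float32(3.7162724), np.float64(-0.16))]
beaker region change since release 75 jar/petri/pipette change [np.int64(7), np.int64(6), np.int64(7)]
```

```bash
python3 - <<'E'
from h import *
from scipy.spatial.transform import Rotation as Rt
np.set_printoptions(precision=1,suppress=True)
cap=np.array([[53+i*10,j*10,14] for i in(-1,1) for j in(-1,1)])
d=load('s6')['image'].astype(int)-load('s4')['image'].astype(int);print('beaker',np.abs(d)[225:300,352:392].max())
for n,b in(('s5',[518.8,-260.4,199.6]),('s6',[566.2,28.7,202.3])):
    s=load(n);f=lambda p:proj(s,np.array(b)+Rt.from_euler('ZY',[.322,p]).apply(cap-[2,0,0]))
    print(n,'level',f(0).ravel(),'p=.1',f(.1).mean(0)-f(0).mean(0))
    u=f(0).mean(0).astype(int);m=s['image'].min(2)[u[1]-14:u[1]+14,u[0]-16:u[0]+16]
    k=(m>205).astype(np.uint8);N,l,st,c=cv2.connectedComponentsWithStats(k)
    for i in range(1,N):
        if st[i,4]>3:print(st[i,4],c[i]+u-[16,14])
t=grab('top','t6');print(proj(t,[[615,46,206],[418,-22,210]]))
im=t['image'].min(2);u=proj(t,[[432,-16,211]])[0].astype(int);print(u);print(im[u[1]-20:u[1]+20:2,u[0]-24:u[0]+24:2])
E
```

```text
beaker 75
s5 level [199.3 160.4 206.  161.2 197.  164.3 203.8 165.1] p=.1 [0.1 1.7]
4 [207.8 151.2]
13 [199.1 160.1]
13 [205.7 161. ]
11 [196.6 164.1]
13 [203.3 165. ]
s6 level [279.8 200.9 287.5 201.9 278.3 205.9 286.2 206.9] p=.1 [-0.1  1.9]
15 [279.7 200.9]
17 [287.2 201.7]
18 [278.3 205.6]
17 [286.  206.9]
[[250.1 172. ]
 [276.5 246.8]]
[274 241]
[[ 62  62  62  63  62  60  94 195 213 211 185 216 234 234 234 234 169  60
   56  55  55  53  53  51]
 [ 62  63  62  62  61  61  68 167 212 211 208 222 233 234 234 234 175  62
   56  56  53  54  52  52]
 [ 62  62  62  62  62  62  61 121 208 212 210 227 233 234 234 234 181  67
   55  55  54  54  53  52]
 [ 62  63  61  62  62  61  60  87 190 213 208 227 234 234 234 234 192  72
   55  55  54  54  53  51]
 [ 62  63  61  62  62  61  62  66 172 214 206 223 234 234 234 234 212  86
   55  54  53  53  53  52]
 [ 61  61  62  62  61  60  61  59 120 209 208 225 234 234 234 234 216  89
   55  55  55  53  52  52]
 [ 74  78  88  96  94  96  97  97 120 200 212 224 233 234 234 234 218  89
   54  54  53  53  53  51]
 [193 198 210 215 216 220 223 225 228 23
[... 573 characters left out ...]
06 211 212 210 210 209 206 204 210 209 219 248 250 250 250 251 177
   57  54  54  53  52  50]
 [103 103 105 109 120 136 157 177 180 183 188 207 249 251 251 251 252 178
   56  54  54  53  53  51]
 [ 97  97  96  96  95  92  92  93 101 123 146 178 248 251 251 251 251 182
   57  54  54  53  52  51]
 [ 94  92  92  90  90  90  89  91  88  85  84 127 241 250 250 250 249 183
   58  55  54  53  51  51]
 [186 184 169 148 130 108  98 104  93  85  83  83 199 247 248 247 247 187
   60  55  53  53  51  52]
 [214 212 204 198 195 186 176 160 140 103  86  79 120 233 244 244 244 191
   63  54  54  52  52  52]
 [214 213 207 201 199 196 194 192 186 164 136  95 111 206 239 240 241 196
   69  53  53  53  52  51]]
```

The caps match the level prediction to within 0.3 px. I'll check what changed near the beaker.

```bash
python3 - <<'E'
from h import *
a,b=load('s4')['image'].astype(int),load('s6')['image'].astype(int)
ys,xs=np.nonzero((np.abs(a-b).max(2)>25)[215:300,345:395]);print(len(xs),[(x+345,y+215) for x,y in zip(xs,ys)][:25])
for n in(a,b):
    m=(n.min(2)>170).astype(np.uint8);m[:225]=0;m[262:]=0;m[:,:362]=0;m[:,395:]=0
    y,x=np.nonzero(m);print(len(x),x.mean(),y.mean(),x.min(),x.max(),y.min(),y.max())
E
```

```text
24 [(np.int64(379), np.int64(235)), (np.int64(380), np.int64(235)), (np.int64(381), np.int64(235)), (np.int64(377), np.int64(236)), (np.int64(378), np.int64(236)), (np.int64(379), np.int64(236)), (np.int64(380), np.int64(236)), (np.int64(381), np.int64(236)), (np.int64(382), np.int64(236)), (np.int64(377), np.int64(237)), (np.int64(383), np.int64(237)), (np.int64(376), np.int64(239)), (np.int64(377), np.int64(239)), (np.int64(384), np.int64(239)), (np.int64(378), np.int64(240)), (np.int64(379), np.int64(240)), (np.int64(383), np.int64(240)), (np.int64(384), np.int64(240)), (np.int64(379), np.int64(241)), (np.int64(380), np.int64(241)), (np.int64(381), np.int64(241)), (np.int64(382), np.int64(241)), (np.int64(383), np.int64(241)), (np.int64(380), np.int64(255))]
46 379.5 241.2391304347826 364 387 236 260
44 379.34090909090907 240.75 364 387 235 260
```

The change is only about half a pixel at the rod's top, so the rod still stands. I'll hand in.

```bash
python3 -c "
from rig import r
print(r.sign_off())"
```

```text
the job is handed in; nothing more can be done
None
```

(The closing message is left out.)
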